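# Hang the red mallet back between its neighbours

## Robot

A 7-joint arm with a two-finger parallel gripper is mounted at the origin on the work surface. World frame = base frame: x ahead of the robot, y to its left, z up, the work surface at z = 0. Lengths are in mm, angles in rad, forces in N, time in s.
With the tool pointing down it reaches from about 375 to 925 mm from the base axis. Payload 3.1 kg.
Tool frame: the origin (TCP) lies at the very end of the fingers, on their centre line; the grasp point (between the pads) lies arm.grip_point_offset behind it (arm.grip_point_offset is the distance from the TCP to the grasp point, in mm); z points along the fingers, y is the line along which they close (so a half turn about z gives the same grasp; the last joint's range is limited). The gripper opens to 85 mm and grips with 20 to 120 N. Pads are 22 mm wide; open, the fingers measure 114 mm over their backs; the gripper's body (76 mm by 85 mm) begins 54 mm behind the grasp point. The pads swing forward as they close: fully open they stand 13 mm farther back than shut.
Start: joints at [1.181, 0.383, 0.044, 1.598, -0.018, 1.161, -0.05], TCP at [187.009, -622.519, 231.269] pointing down, gripper open.
Joint ranges: [-2.61, 2.61], [-0.41, 2.15], [-1.48, 1.57], [0, 2.5], [-1.57, 4.71], [0.05, 1.97], [-2.85, 2.85]. Speed limits (rad/s): [2.79, 2.79, 3.14, 3.14, 3.14, 3.14, 3.14].

## Interface

Orientations are given as a unit quaternion [w, x, y, z].
In Python, from rig import arm, imaging, ticket gives the robot as it stands. The module is installed in compiled form; this text tells all that it offers.
- The arm moves only by the tool step_arm, never from a script. Its arguments are lists of equal length, an entry for each row: "offset": the shift along the tool's x, y, z in cm, a list of three; "twist": the turn, a rotation vector about the tool's x, y, z in degrees, a list of three; "claw": the closure in counts, from 0 (fully open) to 255 (shut). In form: {"offset": [[x, y, z], ...], "twist": [[rx, ry, rz], ...], "claw": [claw, ...]}. A call has 1 to 8 rows; each row shifts and turns the commanded pose from where the row before left it, along the tool's axes as they then stand; what a row does not reach is not made up. A row lasts 1/10 s, in which the tool goes at most 50 mm and 8.59 degrees, less where a joint would pass 70% of its speed; a pose out of reach is approached as far as the arm can. A call is refused whole if a number of a shift passes 5 or a number of a turn 8.59, either way. A call with a gripper value outside its range is refused whole. The fingers move at their own pace and stop on an object; the grip force is fixed at half the most. Time passes only in rows, so rows that do not move let the fingers close. It gives the time, the measured TCP pose, the force, the opening and the grip force at its end, in the units of the state.
- arm.get_state(): the state, without advancing time (a new reading comes with each control period).
- imaging.grab_frame(name): name is "scene" or "top" or "wrist"; returns a dict with "image" (400x640x3 uint8, blue, green, red), "range_z" (400x640 float32, mm along the optical axis (not along the pixel's ray), 0 where there is no reading), "vertical_fov" (degrees; the focal length in pixels is half the picture's height over the tangent of half this angle, whatever the lens; pixels are square), "cx", "cy" (the principal point, pixels), "pose" (4x4, takes a point from camera to world coordinates). Camera axes: x right, y down, z forward; pixel columns grow to the right and rows downward; lengths in mm; the calibration is good to about 2 mm. A picture is of the moment at which its call begins.
- ticket.job_done(): hands the job in; it is judged then, once.
The state is a dict: "t": time; "joints": joint angles; "qvel": joint speeds; "joint_torque": joint torques, N m; "eef_pos": TCP position; "tcp_rot": TCP orientation; "contact_force": force on the tool from outside, world axes, zero at the start; "torque": the same for the moment, N m; "finger_gap": finger opening in mm; "grasp_force": force on a finger pad.
Only numpy, scipy, OpenCV 4.12 (cv2) and the standard library are available. Lean on these libraries where they do the work, as an engineer would, in place of code of your own. Each camera call takes 0.05 s, during which the arm holds its last target. There are 200 camera calls.

## Task

Take the red mallet out of the slotted wooden block, stand it handle-down in the open tin and let go so that you can take it again by the broad sides of its head, then hang it on the empty yellow fork of the rack with its head across both prongs. Lower it gently until you feel the fork carry it before you let go (nobody measured how high that fork was left), and do not knock the mallets and hammers hanging on either side or disturb the things on the table.

Things in the scene. Friction and masses are not known exactly. Their poses are not given: they have to be found in the camera images.
- mallet: The mallet to hang: red block head with two white bands, 64 mm long (its y), 26 mm thick (its x), 36 mm high (its z); a pale round wooden handle 16 mm in diameter comes out of the middle of the head's underside and is 120 mm long, straight down (-z). About 0.24 kg (0.17 to 0.31). Origin: centre of the head. At the start it stands handle down in the wooden block, head on the block's ledges.
- block: Fixed wooden block holding the mallet upright. Origin: centre of its underside. Two boards (inner faces at x = -17, +17 mm, 12 thick, 56 long in y) rise 166 mm, level with the head's top, so the head's broad (x) faces cannot be gripped here, only its two ends, which stick out 4 mm past the boards along y. Ledges at 130 mm carry the head; handle gap 24 mm. Lift over 125 mm to clear it.
- tin: Fixed open-topped tall round tin, bare metal with a green band, 54 mm outside diameter, 49 mm inside, rim 130 mm above the table, on a 90 mm round wooden foot. Origin: centre of its underside. The mallet stands in it handle down, its head lying across the rim, and can there be gripped on any side above the rim.
- free_fork: Fixed aluminium strip of the rack's one empty place; it carries the yellow two-prong fork. Origin: on its front face, midway between the prongs, at prong-top level when the fork is at its highest (190 mm above the table). x points into the rack, away from the robot; y along the rack. The fork slides stiffly (holds 40 N) and was left 0 to 20 mm below its highest: not measured, see or feel it.
- fork_mid (a point): Point midway between the yellow prongs at their highest level, 42 mm in front of the strip: the best place for the middle of the head's underside, but 0 to 20 mm above the real prong tops. Axes as the strip's. Prongs: level from the strip to 68 mm in front, 8 mm thick, centred 18 mm left and right (28 mm free between), tips turned up 13 mm at 68 to 81 mm.
- rack: Wooden frame of the hook rack. Origin: table level, under the middle of its rail. Five forks in a row along y, 72 mm apart; four are dark and carry hung mallets and hammers, the yellow one is empty (never an end place). Hung properly, a head lies across both prongs of its fork with the handle down between them. Behind the prongs nothing is higher than 192 mm above the table.
- rubber_mallet: Neighbour hanging on the rack: black rubber head, pale wooden handle, steel bands; size and shape as the red mallet. Origin: centre of its head, 208 mm above the table (top at 226 mm). Beside a head in the empty place only some 8 mm (6 to 10) is free at either end: too little for a finger. Leave alone.
- steel_hammer: Neighbour hanging on the rack: steel head, blue handle; size and shape as the red mallet. Origin: centre of its head, 208 mm above the table (top at 226 mm). Beside a head in the empty place only some 8 mm (6 to 10) is free at either end: too little for a finger. Leave alone.
- beech_mallet: Neighbour hanging on the rack: pale wooden head with dark bands, wooden handle; size and shape as the red mallet. Origin: centre of its head, 208 mm above the table (top at 226 mm). Beside a head in the empty place only some 8 mm (6 to 10) is free at either end: too little for a finger. Leave alone.
- brass_hammer: Neighbour hanging on the rack: brass head, black handle; size and shape as the red mallet. Origin: centre of its head, 208 mm above the table (top at 226 mm). Beside a head in the empty place only some 8 mm (6 to 10) is free at either end: too little for a finger. Leave alone.
- spool: Blue thread spool standing on the table, 38 mm across, 40 mm high; origin at its underside. Leave alone.
- shears: Closed shears lying flat, about 165 mm long, black finger rings, 8 mm thick; origin near the pivot, x to the blade tips. Leave alone.
- watch: Wristwatch lying flat, 34 mm case, 130 mm long with its black strap; origin at its underside. Leave alone.
Things that resemble listed ones, but are neither listed nor needed, are in the scene too. There is more than one size of the mallet; the one meant has the size given above. What is shaped like the tin but purple is not meant.

How it is judged:
By the outcome, as a careful person would: the job done as asked, in the order asked, and still so for the second after the job is handed in, with the robot touching nothing.
It also fails if it takes over 69 s, if anything falls off the work surface, if the arm or the gripper's body presses on something with over 40 N, if the wrist force passes 120 N, or if a joint passes its speed limit or range.

## Working session

There is one attempt and no reset: what is moved stays moved. The work goes in short steps, Python scripts to look and compute and a tool call to move; the robot and the scene stay as the last step left them, time stands still between calls to the robot, and variables do not carry over. Pictures are saved under pics/ and viewed, at most 10 in all, crops included, and the job is handed in when it is done.

Besides the shell and the picture viewer there is one more tool, called after "Emit:" by a JSON object that holds its "name" and its "arguments", one argument or row to a line. step_arm: Moves the arm, as the interface text tells. Its arguments: {"type":"object","properties":{"offset":{"type":"array"},"twist":{"type":"array"},"claw":{"type":"array"}},"required":["offset","twist","claw"]}

```bash
mkdir -p pics; cat > h.py <<'E'
import numpy as np, cv2
from rig import arm, imaging, ticket
from scipy.spatial.transform import Rotation as R
def grab(n):
    f=imaging.grab_frame(n); f['f']=200/np.tan(np.radians(f['vertical_fov'])/2); return f
def cloud(f):
    v,u=np.mgrid[0:400,0:640]; z=f['range_z']
    P=np.stack([(u-f['cx'])/f['f']*z,(v-f['cy'])/f['f']*z,z],-1)
    W=P@f['pose'][:3,:3].T+f['pose'][:3,3]; W[z==0]=np.nan; return W
E
python3 - <<'E'
from h import *
s=arm.get_state(); print(s['eef_pos'],s['tcp_rot'],s['finger_gap'],arm.grip_point_offset)
for n in ['scene','top','wrist']:
    f=grab(n); cv2.imwrite(f'pics/{n}0.png',f['image']); np.savez(f'{n}0.npz',W=cloud(f),im=f['image'],pose=f['pose']); print(n,f['vertical_fov'],f['cx'],f['cy'],f['pose'].round(2).tolist())
E
```

```text
[ 186.70620689 -621.5959507   229.83266934] [-1.32882817e-03  9.89368019e-01  1.45427248e-01 -2.68763437e-04] 85.36686948364574 18.700000000000003
scene 43.427467761276745 324.29096867447475 197.4257047766424 [[-0.47, 0.75, -0.47, 1116.6], [0.88, 0.4, -0.24, 334.99], [0.01, -0.53, -0.85, 1383.77], [0.0, 0.0, 0.0, 1.0]]
top 48.15889104227718 317.7719795226429 198.06520179017977 [[-0.02, -0.98, 0.22, 238.65], [-1.0, 0.02, -0.0, -2.22], [-0.0, -0.22, -0.98, 1137.77], [0.0, 0.0, 0.0, 1.0]]
wrist 68.62214076669272 321.4944414770326 202.33297977665416 [[0.29, -0.92, -0.28, 256.52], [-0.96, -0.28, -0.08, -601.09], [-0.0, 0.29, -0.96, 372.92], [0.0, 0.0, 0.0, 1.0]]
```

View pics/scene0.png

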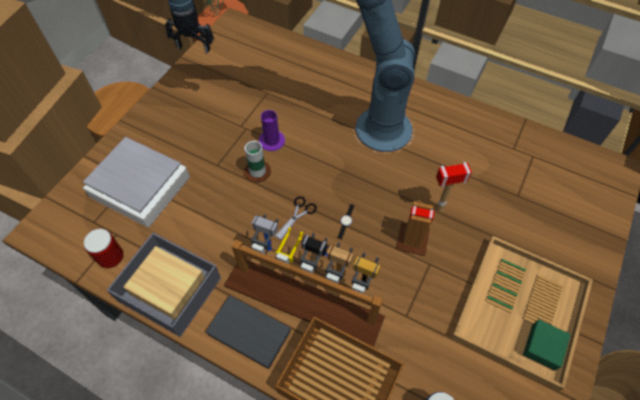

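View pics/top0.png

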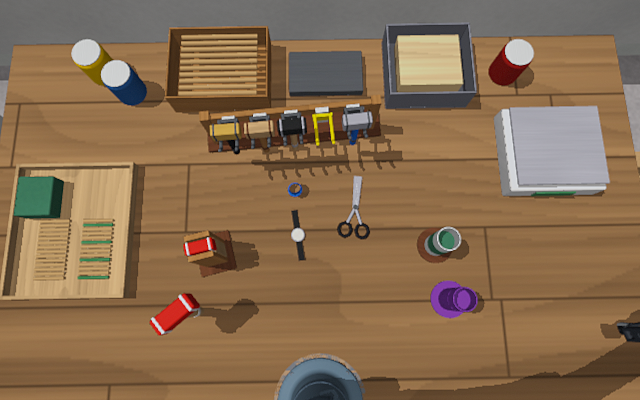

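The block with the red mallet is at top (203,247). The green-band tin is at (446,240), with the purple one at (455,298). The yellow fork is at (323,125), between the black mallet and the steel hammer. A larger decoy red mallet is at (175,315).

```bash
python3 - <<'E'
from h import *
def red(hsv): return ((hsv[...,0]<8)|(hsv[...,0]>172))&(hsv[...,1]>150)&(hsv[...,2]>90)
for n,box in [('top',(215,285,165,250)),('scene',(190,255,390,450))]:
    d=np.load(n+'0.npz');W=d['W'];hsv=cv2.cvtColor(d['im'],cv2.COLOR_BGR2HSV)
    m=np.zeros((400,640),bool);a,b,c,e=box;m[a:b,c:e]=1
    P=W[m&(W[...,2]>155)&(W[...,2]<180)];P=P[~np.isnan(P[:,0])]
    print(n,'blocktop n',len(P),'med',np.median(P,0).round(1), cv2.minAreaRect(P[:,:2].astype(np.float32)))
    P=W[m&red(hsv)&(W[...,2]>158)&(W[...,2]<175)]
    print('  red',len(P),P.mean(0).round(1),cv2.minAreaRect(P[:,:2].astype(np.float32)))
    y=(hsv[...,0]>22)&(hsv[...,0]<34)&(hsv[...,1]>180)&(hsv[...,2]>120)
    bb=(100,150,300,345) if n=='top' else (220,270,265,310)
    m=np.zeros((400,640),bool);m[bb[0]:bb[1],bb[2]:bb[3]]=1
    P=W[m&y];P=P[~np.isnan(P[:,0])];P=P[P[:,2]>120]
    print('  yellow',len(P),cv2.minAreaRect(P[:,:2].astype(np.float32)),np.percentile(P[:,2],[5,25,50,75,95]).round(1))
    bb=(222,262,415,470) if n=='top' else (135,185,240,275)
    m=np.zeros((400,640),bool);m[bb[0]:bb[1],bb[2]:bb[3]]=1
    P=W[m&(W[...,2]>120)&(W[...,2]<140)]
    print('  tin',len(P),P.mean(0).round(1),cv2.minEnclosingCircle(P[:,:2].astype(np.float32)))
    bb=(90,160,195,390) if n=='top' else (205,300,240,390)
    m=np.zeros((400,640),bool);m[bb[0]:bb[1],bb[2]:bb[3]]=1
    mm=(m&(W[...,2]>218)&(W[...,2]<235)).astype(np.uint8)
    k,l,st,ce=cv2.connectedComponentsWithStats(mm)
    for i in range(1,k):
        if st[i,4]>30:
            P=W[l==i]; print('  head',st[i,4],P.mean(0).round(1),cv2.minAreaRect(P[:,:2].astype(np.float32)))
E
```

```text
top blocktop n 713 med [352.9 257.4 167. ] ((354.1668701171875, 259.3946838378906), (58.34495544433594, 64.8047866821289), 12.882240295410156)
  red 280 [353.5 258.3 167.1] ((353.7247314453125, 259.04534912109375), (25.5535945892334, 63.555091857910156), 13.083209991455078)
  yellow 258 ((623.52197265625, -21.239715576171875), (94.5863265991211, 49.47877883911133), 5.895932197570801) [166.4 169.5 171.  172.5 183.4]
  tin 140 [ 364.7 -297.1  128.2] ((365.1376037597656, -296.4071960449219), 27.269542694091797)
  head 364 [616.7 -91.3 226.8] ((618.3121948242188, -91.64302062988281), (27.2236328125, 64.25401306152344), 5.719271183013916)
  head 365 [606.7  51.3 226.9] ((607.8978271484375, 51.513797760009766), (27.978914260864258, 63.823692321777344), 5.238568305969238)
  head 366 [601.4 122.8 226.7] ((602.4830322265625, 123.44331359863281), (28.309370040893555, 64.33726501464844), 3.6386005878448486)
  head 375 [597.5 196.6 226.9] ((598.6192626953125, 197.15789794921875), (26.737207412719727, 64.13520812988281), 3.3659908771514893)
scene blocktop n 413 med [357.4 262.3 166.9] ((355.63964
[... 276 characters left out ...]
992584228516, 45.870704650878906), 3.600900650024414) [165.5 168.3 170.4 173.2 179.8]
  tin 94 [ 365.9 -295.1  126.8] ((365.1023254394531, -294.152587890625), 30.4576416015625)
  head 235 [620.6 -87.2 225.9] ((619.6607055664062, -88.58168029785156), (27.788095474243164, 65.1420669555664), 5.134954452514648)
  head 252 [610.8  54.8 226.3] ((609.135986328125, 54.07164001464844), (29.631607055664062, 64.44985961914062), 5.514476776123047)
  head 260 [604.9 126.7 226.2] ((603.4185180664062, 125.47073364257812), (27.6152400970459, 64.5763931274414), 5.005224704742432)
  head 271 [601.1 200.3 226.4] ((599.1406860351562, 199.322509765625), (28.98753547668457, 64.08302307128906), 3.4518961906433105)
```

```bash
cat >> h.py <<'E'
def plan(pts,cmd=None,step=45):
    """pts: list of (x,y,z,yaw of tool y deg). prints tool-frame cm/deg per leg and rows"""
    s=arm.get_state(); p=np.array(s['eef_pos']); r=R.from_quat(np.roll(s['tcp_rot'],-1))
    print('t',round(s['t'],2),'p',p.round(1),'F',np.round(s['contact_force'],1),'gap',round(s['finger_gap'],1),'tool y az',np.degrees(np.arctan2(*r.as_matrix()[1::-1,1])).round(2))
    for x,y,z,a in pts:
        yv=np.array([np.cos(np.radians(a)),np.sin(np.radians(a)),0]);zv=np.array([0,0,-1.]);
        q=R.from_matrix(np.stack([np.cross(yv,zv),yv,zv],1))
        rv=np.degrees((r.inv()*q).as_rotvec()); d=r.inv().apply(np.array([x,y,z])-p)/10
        n=int(max(np.ceil(np.linalg.norm(d)*10/step),np.ceil(np.abs(rv).max()/8),1))
        # twist spread over rows: offset in turning frame
        o=(r*R.from_rotvec(np.radians(rv*.5))).inv().apply(np.array([x,y,z])-p)/10 if n>1 else d
        print('->',(x,y,z,a),'total d(tool start)',d.round(2),'rot',rv.round(2),'rows',n,'per row mid-frame',(o/n).round(2),(rv/n).round(2))
        p=np.array([x,y,z]);r=q
E
python3 - <<'E'
from h import *
W=np.load('top0.npz')['W'];m=W[285:340,145:205]; 
P=m[m[...,2]>60]; print(np.percentile(P[:,2],[5,50,95,99]),cv2.minAreaRect(P[P[:,2]>P[:,2].max()-12][:,:2].astype(np.float32)))
plan([(450,-250,300,-73.3),(450,80,300,-77),(354,250,300,-77)])
E
```

```text
[177.58755768 218.96552808 222.15820635 223.54056468] ((213.58421325683594, 292.9183654785156), (38.460289001464844, 90.11388397216797), 39.492061614990234)
t 0.15 p [ 186.8 -621.8  230.1] F [0.4 0.1 0.4] gap 85.2 tool y az -73.28
-> (450, -250, 300, -73.3) total d(tool start) [ 35.91 -28.05  -6.93] rot [-0.12  0.01  0.02] rows 11 per row mid-frame [ 3.26 -2.55 -0.63] [-0.01  0.    0.  ]
-> (450, 80, 300, -77) total d(tool start) [  9.48 -31.61   0.  ] rot [0.  0.  3.7] rows 8 per row mid-frame [ 1.06 -3.99  0.  ] [0.   0.   0.46]
-> (354, 250, 300, -77) total d(tool start) [ -5.53 -18.72   0.  ] rot [0. 0. 0.] rows 5 per row mid-frame [-1.11 -3.74  0.  ] [0. 0. 0.]
```

Emit:
{"name": "step_arm", "arguments": {
  "offset": [
    [3.2,-2.5,-0.7],
    [3.2,-2.5,-0.7],
    [3.2,-2.5,-0.7],
    [3.2,-2.5,-0.7],
    [3.3,-2.6,-0.7],
    [3.3,-2.6,-0.7],
    [3.3,-2.6,-0.7],
    [3.3,-2.6,-0.7]
  ],
  "twist": [
    [0,0,0],
    [0,0,0],
    [0,0,0],
    [0,0,0],
    [0,0,0],
    [0,0,0],
    [0,0,0],
    [0,0,0]
  ],
  "claw": [0,0,0,0,0,0,0,0]
}}

```text
t: 0.95
eef_pos: [377.8, -350.6, 287.3]
tcp_rot: [-0.0, 0.989, 0.145, -0.0]
contact_force: [1.5, -0.2, 0.0]
finger_gap: 85.3
grasp_force: 0.0
```

Emit:
{"name": "step_arm", "arguments": {
  "offset": [
    [3.3,-2.6,-0.5],
    [3.3,-2.6,-0.5],
    [3.3,-2.6,-0.5],
    [1.0,-4.0,0],
    [1.0,-4.0,0],
    [1.0,-4.0,0],
    [1.0,-4.0,0],
    [1.0,-4.0,0]
  ],
  "twist": [
    [0,0,0],
    [0,0,0],
    [0,0,0],
    [0,0,0.5],
    [0,0,0.5],
    [0,0,0.5],
    [0,0,0.5],
    [0,0,0.5]
  ],
  "claw": [0,0,0,0,0,0,0,0]
}}

```text
t: 1.75
eef_pos: [443.0, -41.5, 302.1]
tcp_rot: [0.0, 0.992, 0.123, -0.0]
contact_force: [1.2, 1.2, 0.0]
finger_gap: 85.4
grasp_force: 0.0
```

```bash
python3 -c "
from h import *
plan([(450,80,300,-77),(345,230,300,-77)]);print(arm.get_state()['joints'])"
```

```text
t 1.75 p [443.  -41.5 302.1] F [1.2 1.2 0. ] gap 85.4 tool y az -75.81
-> (450, 80, 300, -77) total d(tool start) [  3.66 -11.61   0.2 ] rot [0.01 0.01 1.19] rows 3 per row mid-frame [ 1.18 -3.88  0.07] [0.  0.  0.4]
-> (345, 230, 300, -77) total d(tool start) [ -6.86 -16.98   0.  ] rot [0. 0. 0.] rows 5 per row mid-frame [-1.37 -3.4   0.  ] [0. 0. 0.]
[ 0.4951238  -0.05723922 -0.4712147   1.95561825 -0.02716305  1.23728013
 -1.28972556]
```

Emit:
{"name": "step_arm", "arguments": {
  "offset": [
    [1.2,-3.9,0.1],
    [1.2,-3.9,0.1],
    [1.2,-3.8,0],
    [-1.3,-3.9,0],
    [-1.3,-3.9,0],
    [-1.3,-3.9,0],
    [-1.3,-3.9,0],
    [0,0,0]
  ],
  "twist": [
    [0,0,0.4],
    [0,0,0.4],
    [0,0,0.4],
    [0,0,0],
    [0,0,0],
    [0,0,0],
    [0,0,0],
    [0,0,0]
  ],
  "claw": [0,0,0,0,0,0,0,0]
}}

```text
t: 2.55
eef_pos: [361.2, 224.1, 300.6]
tcp_rot: [-0.0, 0.993, 0.119, 0.0]
contact_force: [0.5, -0.6, 0.5]
finger_gap: 85.3
grasp_force: 0.0
```

```bash
python3 - <<'E'
from h import *
f=grab('wrist');cv2.imwrite('pics/w1.png',f['image']);W=cloud(f);hsv=cv2.cvtColor(f['image'],cv2.COLOR_BGR2HSV)
red=((hsv[...,0]<8)|(hsv[...,0]>172))&(hsv[...,1]>140)&(hsv[...,2]>80)
m=(W[...,2]>158)&(W[...,2]<175)&(np.hypot(W[...,0]-354,W[...,1]-260)<55)
for k in (m&red,m):
    P=W[k].astype(np.float32);print(len(P),P.mean(0),cv2.minAreaRect(P[:,:2].copy()))
plan([(354,260,300,-77),(354,260,129,-77)])
E
```

```text
1477 [355.1912  258.8932  165.89146] ((355.4627685546875, 259.7459716796875), (31.586563110351562, 63.48453903198242), 14.969446182250977)
3222 [355.64755 258.8124  165.78148] ((354.34771728515625, 259.7034912109375), (56.984161376953125, 63.589534759521484), 13.728507041931152)
t 2.6 p [363.2 221.  300.4] F [ 0.8 -0.1 -0.1] gap 85.4 tool y az -76.56
-> (354, 260, 300, -77) total d(tool start) [ 0.01 -4.    0.04] rot [ 0.05 -0.04  0.44] rows 1 per row mid-frame [ 0.01 -4.    0.04] [ 0.05 -0.04  0.44]
-> (354, 260, 129, -77) total d(tool start) [ 0.   0.  17.1] rot [0. 0. 0.] rows 4 per row mid-frame [0.   0.   4.28] [0. 0. 0.]
```

View pics/w1.png

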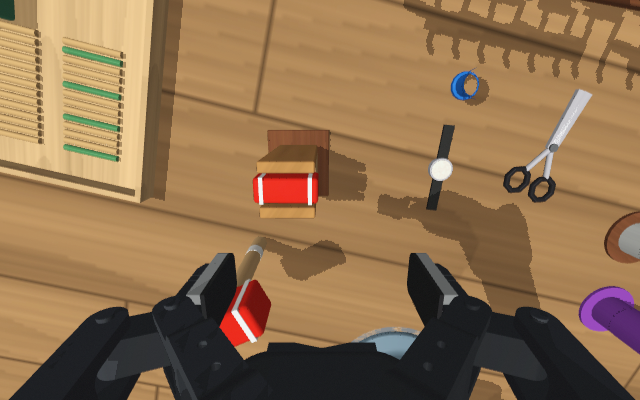

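The red mallet sits in the block at wrist (286,188), clear of the decoy at (247,315). I'll move above it and go down.

Emit:
{"name": "step_arm", "arguments": {
  "offset": [
    [0.1,-2.0,0],
    [0.1,-2.0,0],
    [0,0,4.0],
    [0,0,4.0],
    [0,0,3.5],
    [0,0,0]
  ],
  "twist": [
    [0,0,0],
    [0,0,0],
    [0,0,0],
    [0,0,0],
    [0,0,0],
    [0,0,0]
  ],
  "claw": [0,0,0,0,0,0]
}}

```text
t: 3.2
eef_pos: [354.9, 253.6, 180.4]
tcp_rot: [0.002, 0.994, 0.113, -0.006]
contact_force: [-0.9, -0.3, 0.5]
finger_gap: 85.3
grasp_force: 0.0
```

```bash
python3 -c "
from h import *
plan([(354.8,259.8,129,-76.7)])"
```

```text
t 3.2 p [354.9 253.6 180.4] F [-0.9 -0.3  0.5] gap 85.3 tool y az -77.07
-> (354.8, 259.8, 129, -76.7) total d(tool start) [ 0.19 -0.62  5.14] rot [ 0.16  0.67 -0.37] rows 2 per row mid-frame [ 0.08 -0.3   2.57] [ 0.08  0.33 -0.19]
```

Emit:
{"name": "step_arm", "arguments": {
  "offset": [
    [0,0,0],
    [0,0,0]
  ],
  "twist": [
    [0,0,0],
    [0,0,0]
  ],
  "claw": [0,0]
}}

```text
t: 3.4
eef_pos: [359.8, 258.4, 187.2]
tcp_rot: [-0.001, 0.994, 0.113, 0.002]
contact_force: [0.7, 1.0, 0.8]
finger_gap: 85.4
grasp_force: 0.0
```

```bash
python3 -c "
from h import *
plan([(354.8,259.8,129,-76.7)])"
```

```text
t 3.4 p [359.8 258.4 187.2] F [0.7 1.  0.8] gap 85.4 tool y az -77.05
-> (354.8, 259.8, 129, -76.7) total d(tool start) [-0.47 -0.24  5.82] rot [-0.05 -0.2  -0.35] rows 2 per row mid-frame [-0.23 -0.12  2.91] [-0.02 -0.1  -0.17]
```

Emit:
{"name": "step_arm", "arguments": {
  "offset": [
    [-0.5,-0.2,0],
    [0,0,1.5],
    [0,0,1.5],
    [0,0,1.5],
    [0,0,1.0],
    [0,0,0.3],
    [0,0,0],
    [0,0,0]
  ],
  "twist": [
    [0,0,-0.3],
    [0,0,0],
    [0,0,0],
    [0,0,0],
    [0,0,0],
    [0,0,0],
    [0,0,0],
    [0,0,0]
  ],
  "claw": [0,0,0,0,0,0,0,0]
}}

```text
t: 4.2
eef_pos: [353.3, 259.2, 128.1]
tcp_rot: [-0.0, 0.993, 0.116, 0.001]
contact_force: [0.5, 0.2, 0.4]
finger_gap: 85.2
grasp_force: 0.0
```

```bash
python3 -c "
from h import *
plan([(354.8,259.8,129,-76.7)])"
```

```text
t 4.2 p [353.3 259.2 128.1] F [0.5 0.2 0.4] gap 85.2 tool y az -76.68
-> (354.8, 259.8, 129, -76.7) total d(tool start) [ 0.16 -0.03 -0.09] rot [-0.02 -0.09  0.02] rows 1 per row mid-frame [ 0.16 -0.03 -0.09] [-0.02 -0.09  0.02]
```

Emit:
{"name": "step_arm", "arguments": {
  "offset": [
    [0.15,0,0],
    [0,0,0],
    [0,0,0],
    [0,0,0],
    [0,0,0],
    [0,0,0]
  ],
  "twist": [
    [0,0,0],
    [0,0,0],
    [0,0,0],
    [0,0,0],
    [0,0,0],
    [0,0,0]
  ],
  "claw": [0,40,80,255,255,255]
}}

```text
t: 4.8
eef_pos: [354.8, 259.6, 128.0]
tcp_rot: [-0.0, 0.993, 0.116, 0.001]
contact_force: [0.2, -0.0, 6.0]
finger_gap: 63.5
grasp_force: 66.8
```

```bash
python3 -c "
from h import *
plan([(354.8,259.8,280,-76.7)])"
```

```text
t 4.8 p [354.8 259.6 128. ] F [ 0.2 -0.   6. ] gap 63.5 tool y az -76.68
-> (354.8, 259.8, 280, -76.7) total d(tool start) [  0.03  -0.02 -15.2 ] rot [-0.03 -0.09  0.02] rows 4 per row mid-frame [ 0.  -0.  -3.8] [-0.01 -0.02  0.01]
```

Gripped (gap 63.5 mm). I'll lift gently.

Emit:
{"name": "step_arm", "arguments": {
  "offset": [
    [0,0,-1.0],
    [0,0,-2.0],
    [0,0,-2.5],
    [0,0,-2.5],
    [0,0,-2.5],
    [0,0,-2.5],
    [0,0,-2.5],
    [0,0,-2.0]
  ],
  "twist": [
    [0,0,0],
    [0,0,0],
    [0,0,0],
    [0,0,0],
    [0,0,0],
    [0,0,0],
    [0,0,0],
    [0,0,0]
  ],
  "claw": [255,255,255,255,255,255,255,255]
}}

```text
t: 5.6
eef_pos: [353.3, 258.6, 303.0]
tcp_rot: [0.0, 0.993, 0.116, -0.0]
contact_force: [0.0, -0.7, -2.0]
finger_gap: 62.9
grasp_force: 66.5
```

```bash
python3 -c "
from h import *
plan([(440,80,300,-76.7),(440,-160,300,-76.7),(366,-280,300,-76.7)])"
```

```text
t 5.6 p [353.3 258.6 303. ] F [ 0.  -0.7 -2. ] gap 62.9 tool y az -76.66
-> (440, 80, 300, -76.7) total d(tool start) [ 4.32 19.38  0.31] rot [0.05 0.05 0.04] rows 5 per row mid-frame [0.87 3.88 0.06] [0.01 0.01 0.01]
-> (440, -160, 300, -76.7) total d(tool start) [-5.52 23.36  0.  ] rot [0. 0. 0.] rows 6 per row mid-frame [-0.92  3.89  0.  ] [0. 0. 0.]
-> (366, -280, 300, -76.7) total d(tool start) [-9.96  9.98  0.  ] rot [0. 0. 0.] rows 4 per row mid-frame [-2.49  2.49  0.  ] [0. 0. 0.]
```

Emit:
{"name": "step_arm", "arguments": {
  "offset": [
    [0.3,1.5,0],
    [0.7,3.0,0],
    [0.7,3.0,0],
    [0.7,3.0,0],
    [0.7,3.0,0],
    [0.7,3.0,0],
    [0.5,3.0,0],
    [-0.7,3.0,0]
  ],
  "twist": [
    [0,0,0],
    [0,0,0],
    [0,0,0],
    [0,0,0],
    [0,0,0],
    [0,0,0],
    [0,0,0],
    [0,0,0]
  ],
  "claw": [255,255,255,255,255,255,255,255]
}}

```text
t: 6.4
eef_pos: [440.9, 47.3, 301.4]
tcp_rot: [-0.001, 0.993, 0.116, -0.001]
contact_force: [0.5, 0.0, -1.6]
finger_gap: 63.4
grasp_force: 66.6
```

Emit:
{"name": "step_arm", "arguments": {
  "offset": [
    [-0.7,3.0,0],
    [-0.7,3.0,0],
    [-0.7,3.0,0],
    [-0.7,3.0,0],
    [-0.8,3.0,0],
    [-0.8,3.0,0],
    [-0.8,3.0,0],
    [-1.5,2.5,0]
  ],
  "twist": [
    [0,0,0],
    [0,0,0],
    [0,0,0],
    [0,0,0],
    [0,0,0],
    [0,0,0],
    [0,0,0],
    [0,0,0]
  ],
  "claw": [255,255,255,255,255,255,255,255]
}}

```text
t: 7.2
eef_pos: [429.0, -196.7, 301.2]
tcp_rot: [-0.001, 0.993, 0.116, -0.001]
contact_force: [0.0, -0.2, -2.6]
finger_gap: 63.5
grasp_force: 66.6
```

```bash
python3 -c "
from h import *
plan([(366,-270,300,-76.7)])"
```

```text
t 7.2 p [ 429.  -196.7  301.2] F [ 0.  -0.2 -2.6] gap 63.5 tool y az -76.66
-> (366, -270, 300, -76.7) total d(tool start) [-7.83  5.68  0.12] rot [-0.11  0.08  0.04] rows 3 per row mid-frame [-2.61  1.89  0.04] [-0.04  0.03  0.01]
```

Emit:
{"name": "step_arm", "arguments": {
  "offset": [
    [-2.0,2.0,0],
    [-2.2,2.0,0],
    [-2.2,1.6,0],
    [-1.0,0.8,0],
    [0,0,0],
    [0,0,0]
  ],
  "twist": [
    [0,0,0],
    [0,0,0],
    [0,0,0],
    [0,0,0],
    [0,0,0],
    [0,0,0]
  ],
  "claw": [255,255,255,255,255,255]
}}

```text
t: 7.8
eef_pos: [373.3, -273.7, 301.9]
tcp_rot: [-0.001, 0.993, 0.117, 0.0]
contact_force: [0.1, 0.6, -2.3]
finger_gap: 63.2
grasp_force: 66.6
```

```bash
python3 - <<'E'
from h import *
plan([(366,-296,300,-76.7)])
for n in ['top','wrist','scene']:
    f=grab(n);cv2.imwrite(f'pics/{n}2.png',f['image']);W=cloud(f)
    m=(W[...,2]>122)&(W[...,2]<138)&(np.hypot(W[...,0]-366,W[...,1]+296)<40)
    P=W[m].astype(np.float32)
    if len(P)>10: print(n,len(P),P.mean(0),cv2.minEnclosingCircle(P[:,:2].copy()), P[:,:2].min(0),P[:,:2].max(0))
    hsv=cv2.cvtColor(f['image'],cv2.COLOR_BGR2HSV)
    red=((hsv[...,0]<8)|(hsv[...,0]>172))&(hsv[...,1]>140)&(hsv[...,2]>80)&(np.hypot(W[...,0]-366,W[...,1]+296)<60)&(W[...,2]>250)
    P=W[red]; 
    if len(P):print('red',len(P),P.mean(0),P.min(0),P.max(0))
E
```

```text
t 7.8 p [ 373.3 -273.7  301.9] F [ 0.1  0.6 -2.3] gap 63.2 tool y az -76.61
-> (366, -296, 300, -76.7) total d(tool start) [-1.22  2.01  0.19] rot [-0.09 -0.03  0.09] rows 1 per row mid-frame [-1.22  2.01  0.19] [-0.09 -0.03  0.09]
top 99 [ 357.50824 -296.30444  128.92775] ((364.4675598144531, -296.1272277832031), 27.655258178710938) [ 338.4079 -323.3823] [ 381.0028  -268.47418]
red 19 [ 356.04092421 -247.96948918  357.08588331] [ 348.77708646 -266.99247348  322.22000846] [ 367.0774135  -238.62948024  401.00997054]
wrist 386 [ 368.13898 -302.23053  128.65558] ((365.1570129394531, -297.34173583984375), 27.075220108032227) [ 338.5322  -324.39594] [ 391.72012 -270.95358]
red 10389 [ 378.17439524 -272.34223885  334.84729614] [ 353.86229746 -306.36082896  306.62028112] [ 392.57975089 -240.09022391  342.3213371 ]
scene 75 [ 368.70685 -292.88913  128.07622] ((364.457275390625, -293.5130920410156), 29.734617233276367) [ 340.38507 -321.3179 ] [ 393.57202 -266.4167 ]
red 205 [ 380.51356305 -269.58353172  332.19544107] [ 361.80196102 -302.17605854  307.00555357] [ 392.73508229 -238.65722517  345.47217002]
```

View pics/wrist2.png

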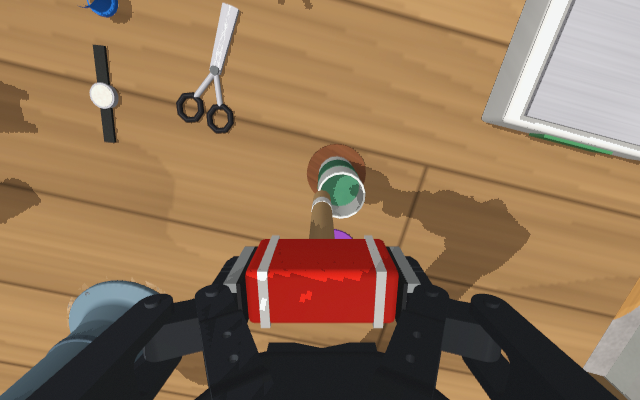

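The head is held square at (322,280), and the handle's tip at (320,200) is just short of the tin's mouth at (342,195). I'll move over the tin and check the handle's lean.

Emit:
{"name": "step_arm", "arguments": {
  "offset": [
    [-0.6,1.0,0],
    [-0.6,1.0,0.2],
    [0,0,0],
    [0,0,0],
    [0,0,0]
  ],
  "twist": [
    [0,0,0],
    [0,0,0],
    [0,0,0],
    [0,0,0],
    [0,0,0]
  ],
  "claw": [255,255,255,255,255]
}}

```text
t: 8.45
eef_pos: [365.7, -297.1, 300.2]
tcp_rot: [-0.0, 0.993, 0.116, 0.0]
contact_force: [-1.2, 0.3, -1.9]
finger_gap: 63.1
grasp_force: 66.6
```

```bash
python3 - <<'E'
from h import *
plan([(365,-296.5,300,-76.7)])
p=arm.get_state()['eef_pos']
for n in ['wrist','scene','top']:
    f=grab(n);W=cloud(f)
    for a,b in [(190,215),(215,240),(240,265),(265,290)]:
        m=(W[...,2]>a)&(W[...,2]<b)&(np.hypot(W[...,0]-p[0],W[...,1]-p[1])<20)
        if m.sum()>5: print(n,a,m.sum(),W[m].mean(0).round(1),(W[m].mean(0)-f['pose'][:3,3]).round(0))
E
```

```text
t 8.45 p [ 365.7 -297.1  300.2] F [-1.2  0.3 -1.9] gap 63.1 tool y az -76.68
-> (365, -296.5, 300, -76.7) total d(tool start) [-0.05 -0.08  0.02] rot [-0.03 -0.01  0.02] rows 1 per row mid-frame [-0.05 -0.08  0.02] [-0.03 -0.01  0.02]
wrist 190 123 [ 370.9 -296.2  202.6] [ -66.  -16. -241.]
wrist 215 204 [ 370.7 -296.   227.6] [ -66.  -15. -216.]
wrist 240 259 [ 370.6 -295.9  253.4] [ -66.  -15. -190.]
wrist 265 346 [ 370.9 -296.   277.7] [ -66.  -16. -165.]
scene 190 29 [ 369.3 -290.7  202.4] [ -747.  -626. -1181.]
scene 215 29 [ 369.2 -290.3  227.4] [ -747.  -625. -1156.]
scene 240 34 [ 369.5 -290.9  252.9] [ -747.  -626. -1131.]
scene 265 32 [ 369.3 -290.8  278.1] [ -747.  -626. -1106.]
top 190 6 [ 357.8 -294.8  201.3] [ 119. -293. -936.]
```

Emit:
{"name": "step_arm", "arguments": {
  "offset": [
    [0,0,1.5],
    [0,0,2.5],
    [0,0,2.5],
    [0,0,2.5],
    [0,0,2.5],
    [0,0,2.0],
    [0,0,1.5],
    [0,0,1.0]
  ],
  "twist": [
    [0,0,0],
    [0,0,0],
    [0,0,0],
    [0,0,0],
    [0,0,0],
    [0,0,0],
    [0,0,0],
    [0,0,0]
  ],
  "claw": [255,255,255,255,255,255,255,255]
}}

```text
t: 9.4
eef_pos: [365.3, -296.7, 139.1]
tcp_rot: [-0.001, 0.993, 0.116, -0.001]
contact_force: [-0.4, 0.6, -2.6]
finger_gap: 63.3
grasp_force: 66.6
```

Emit:
{"name": "step_arm", "arguments": {
  "offset": [
    [0,0,0.3],
    [0,0,0.2],
    [0,0,0]
  ],
  "twist": [
    [0,0,0],
    [0,0,0],
    [0,0,0]
  ],
  "claw": [255,255,255]
}}

```text
t: 9.7
eef_pos: [366.2, -297.6, 135.9]
tcp_rot: [0.0, 0.993, 0.116, 0.0]
contact_force: [0.4, -0.8, -2.5]
finger_gap: 63.4
grasp_force: 66.6
```

Emit:
{"name": "step_arm", "arguments": {
  "offset": [
    [0,0,0.2],
    [0,0,0.2],
    [0,0,0.2],
    [0,0,0]
  ],
  "twist": [
    [0,0,0],
    [0,0,0],
    [0,0,0],
    [0,0,0]
  ],
  "claw": [255,255,255,255]
}}

```text
t: 10.1
eef_pos: [365.4, -297.2, 129.1]
tcp_rot: [-0.0, 0.993, 0.116, -0.0]
contact_force: [0.3, -0.0, -1.7]
finger_gap: 63.2
grasp_force: 66.6
```

Emit:
{"name": "step_arm", "arguments": {
  "offset": [
    [0,0,0.1],
    [0,0,0.1],
    [0,0,0]
  ],
  "twist": [
    [0,0,0],
    [0,0,0],
    [0,0,0]
  ],
  "claw": [255,255,255]
}}

```text
t: 10.4
eef_pos: [365.7, -297.4, 128.0]
tcp_rot: [0.0, 0.993, 0.116, -0.0]
contact_force: [-1.9, 1.4, 3.0]
finger_gap: 63.4
grasp_force: 67.2
```

Contact felt (the force went from -2 to +3 N). I'll release slowly and rise.

Emit:
{"name": "step_arm", "arguments": {
  "offset": [
    [0,0,0],
    [0,0,0],
    [0,0,0],
    [0,0,0],
    [0,0,0],
    [0,0,0],
    [0,0,-1.0],
    [0,0,-2.5]
  ],
  "twist": [
    [0,0,0],
    [0,0,0],
    [0,0,0],
    [0,0,0],
    [0,0,0],
    [0,0,0],
    [0,0,0],
    [0,0,0]
  ],
  "claw": [60,45,30,15,0,0,0,0]
}}

```text
t: 11.2
eef_pos: [363.8, -296.0, 161.0]
tcp_rot: [-0.002, 0.993, 0.116, -0.002]
contact_force: [0.4, 0.2, 0.6]
finger_gap: 85.0
grasp_force: 0.0
```

Emit:
{"name": "step_arm", "arguments": {
  "offset": [
    [0,0,-3.0],
    [0,0,-3.0],
    [0,0,-1.5],
    [0,0,0],
    [0,0,0],
    [0,0,0],
    [0,0,0],
    [0,0,0]
  ],
  "twist": [
    [0,0,0],
    [0,0,0],
    [0,0,-8.5],
    [0,0,-8.5],
    [0,0,-8.5],
    [0,0,-8.5],
    [0,0,-8.5],
    [0,0,-8.5]
  ],
  "claw": [0,0,0,0,0,0,0,0]
}}

```text
t: 12.0
eef_pos: [365.7, -297.4, 238.1]
tcp_rot: [0.0, 0.845, 0.535, 0.0]
contact_force: [0.7, 0.1, 0.1]
finger_gap: 85.7
grasp_force: 0.0
```

Emit:
{"name": "step_arm", "arguments": {
  "offset": [
    [0,0,0],
    [0,0,0],
    [0,0,0],
    [0,0,0],
    [0,0,0],
    [0,0,0],
    [0,0,0]
  ],
  "twist": [
    [0,0,-8.5],
    [0,0,-8.5],
    [0,0,-8.5],
    [0,0,-8.5],
    [0,0,-5],
    [0,0,0],
    [0,0,0]
  ],
  "claw": [0,0,0,0,0,0,0]
}}

```text
t: 12.7
eef_pos: [365.7, -297.4, 237.8]
tcp_rot: [0.0, 0.621, 0.784, -0.0]
contact_force: [-0.1, -1.2, 0.2]
finger_gap: 85.6
grasp_force: 0.0
```

```bash
python3 - <<'E'
from h import *
plan([(366,-297,200,13.3)])
for n in ['top','wrist']:
    f=grab(n);cv2.imwrite(f'pics/{n}3.png',f['image']);W=cloud(f);hsv=cv2.cvtColor(f['image'],cv2.COLOR_BGR2HSV)
    m=(W[...,2]>159)&(W[...,2]<173)&(np.hypot(W[...,0]-366,W[...,1]+296)<45)
    P=W[m].astype(np.float32)
    if len(P)>10: print(n,len(P),P.mean(0),P[:,2].std(),cv2.minAreaRect(P[:,:2].copy()))
E
```

```text
t 12.7 p [ 365.7 -297.4  237.8] F [-0.1 -1.2  0.2] gap 85.6 tool y az 13.21
-> (366, -297, 200, 13.3) total d(tool start) [0.03 0.03 3.78] rot [ 0.02  0.03 -0.09] rows 1 per row mid-frame [0.03 0.03 3.78] [ 0.02  0.03 -0.09]
top 356 [ 364.39914 -295.6521   166.91571] 2.0550275 ((364.49786376953125, -296.3953552246094), (26.590124130249023, 63.951683044433594), 13.476680755615234)
wrist 2625 [ 364.34677 -295.08258  166.11252] 1.0949823 ((364.81707763671875, -297.0511779785156), (26.927513122558594, 63.2291259765625), 13.407918930053711)
```

View pics/wrist3.png

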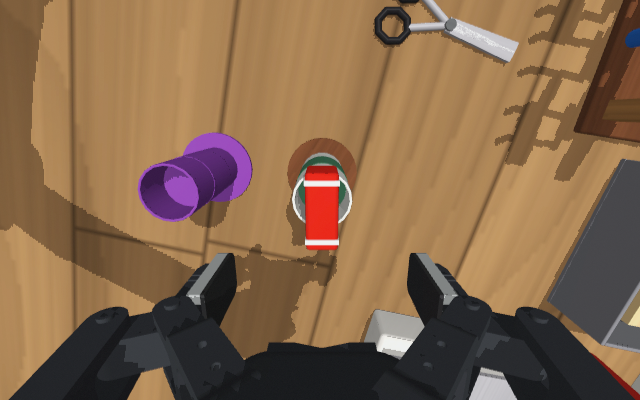

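The mallet stands upright in the tin at (322,207), with the purple tin clear at (195,180). I'll lower onto its broad sides, keeping the fingertips above the rim.

Emit:
{"name": "step_arm", "arguments": {
  "offset": [
    [0,0,1.5],
    [0,0,2.0],
    [0,0,2.0],
    [0,0,2.0],
    [0,0,1.5],
    [0,0,1.0],
    [0,0,0.2],
    [0,0,0]
  ],
  "twist": [
    [0,0,0],
    [0,0,0],
    [0,0,0],
    [0,0,0],
    [0,0,0],
    [0,0,0],
    [0,0,0],
    [0,0,0]
  ],
  "claw": [30,60,75,75,75,75,75,75]
}}

```text
t: 13.6
eef_pos: [365.7, -297.4, 135.4]
tcp_rot: [-0.0, 0.62, 0.784, 0.0]
contact_force: [-0.7, 0.7, -0.3]
finger_gap: 60.2
grasp_force: 0.0
```

```bash
python3 -c "
from h import *
plan([(364.8,-296.8,135,13.4)])"
```

```text
t 13.6 p [ 365.7 -297.4  135.4] F [-0.7  0.7 -0.3] gap 60.2 tool y az 13.3
-> (364.8, -296.8, 135, 13.4) total d(tool start) [ 0.08 -0.08  0.04] rot [ 0.   -0.01 -0.1 ] rows 1 per row mid-frame [ 0.08 -0.08  0.04] [ 0.   -0.01 -0.1 ]
```

Emit:
{"name": "step_arm", "arguments": {
  "offset": [
    [0.1,-0.1,0],
    [0,0,0],
    [0,0,0],
    [0,0,0],
    [0,0,0],
    [0,0,0]
  ],
  "twist": [
    [0,0,0],
    [0,0,0],
    [0,0,0],
    [0,0,0],
    [0,0,0],
    [0,0,0]
  ],
  "claw": [120,145,255,255,255,255]
}}

```text
t: 14.2
eef_pos: [365.1, -297.0, 136.2]
tcp_rot: [0.001, 0.62, 0.784, 0.0]
contact_force: [-0.5, 0.6, 6.3]
finger_gap: 24.8
grasp_force: 59.3
```

Emit:
{"name": "step_arm", "arguments": {
  "offset": [
    [0,0,-0.5],
    [0,0,-1.5],
    [0,0,-2.5],
    [0,0,-2.5],
    [0,0,-2.5],
    [0,0,-2.5],
    [0,0,-2.5],
    [0,0,-2.5]
  ],
  "twist": [
    [0,0,0],
    [0,0,0],
    [0,0,0],
    [0,0,0],
    [0,0,0],
    [0,0,0],
    [0,0,0],
    [0,0,0]
  ],
  "claw": [255,255,255,255,255,255,255,255]
}}

```text
t: 15.0
eef_pos: [363.3, -295.9, 305.0]
tcp_rot: [-0.001, 0.62, 0.784, -0.0]
contact_force: [-0.2, -0.1, -3.0]
finger_gap: 25.4
grasp_force: 59.1
```

```bash
python3 -c "
from h import *
plan([(430,-150,340,4),(510,-20,370,4)])"
```

```text
t 15.0 p [ 363.3 -295.9  305. ] F [-0.2 -0.1 -3. ] gap 25.4 tool y az 13.32
-> (430, -150, 340, 4) total d(tool start) [12.67  9.85 -3.49] rot [-0.12 -0.11  9.32] rows 4 per row mid-frame [ 3.36  2.2  -0.87] [-0.03 -0.03  2.33]
-> (510, -20, 370, 4) total d(tool start) [12.41  8.89 -3.  ] rot [0. 0. 0.] rows 4 per row mid-frame [ 3.1   2.22 -0.75] [0. 0. 0.]
```

Emit:
{"name": "step_arm", "arguments": {
  "offset": [
    [1.5,1.0,-0.5],
    [2.8,1.8,-0.8],
    [2.8,1.8,-0.8],
    [2.8,1.8,-0.8],
    [2.8,1.8,-0.6],
    [2.8,1.8,-0.5],
    [2.8,1.8,-0.5],
    [2.8,1.8,0]
  ],
  "twist": [
    [0,0,0],
    [0,0,1.5],
    [0,0,1.5],
    [0,0,1.5],
    [0,0,1.5],
    [0,0,1.5],
    [0,0,1.5],
    [0,0,0.3]
  ],
  "claw": [255,255,255,255,255,255,255,255]
}}

```text
t: 15.8
eef_pos: [464.8, -65.7, 349.9]
tcp_rot: [-0.0, 0.682, 0.731, -0.0]
contact_force: [0.3, -0.1, -2.5]
finger_gap: 25.2
grasp_force: 59.3
```

```bash
python3 -c "
from h import *
plan([(510,-20,350,4)])"
```

```text
t 15.8 p [464.8 -65.7 349.9] F [ 0.3 -0.1 -2.5] gap 25.2 tool y az 3.98
-> (510, -20, 350, 4) total d(tool start) [ 4.25  4.83 -0.01] rot [-0.05  0.01 -0.02] rows 2 per row mid-frame [ 2.12  2.41 -0.01] [-0.03  0.01 -0.01]
```

Emit:
{"name": "step_arm", "arguments": {
  "offset": [
    [1.5,2.0,0],
    [1.5,2.0,0],
    [0.2,0.5,0],
    [0,0,0],
    [0,0,0]
  ],
  "twist": [
    [0,0,0],
    [0,0,0],
    [0,0,0],
    [0,0,0],
    [0,0,0]
  ],
  "claw": [255,255,255,255,255]
}}

```text
t: 16.3
eef_pos: [506.5, -33.2, 349.4]
tcp_rot: [-0.001, 0.682, 0.731, -0.001]
contact_force: [0.1, -0.8, -2.0]
finger_gap: 25.4
grasp_force: 59.4
```

```bash
python3 - <<'E'
from h import *
plan([(612,-19,340,4)])
for n in ['wrist','top','scene']:
    f=grab(n);cv2.imwrite(f'pics/{n}4.png',f['image']);W=cloud(f);hsv=cv2.cvtColor(f['image'],cv2.COLOR_BGR2HSV)
    np.savez(n+'4.npz',W=W,im=f['image'])
    y=(hsv[...,0]>22)&(hsv[...,0]<34)&(hsv[...,1]>160)&(hsv[...,2]>100)&(W[...,2]>140)&(W[...,2]<200)&(np.hypot(W[...,0]-620,W[...,1]+19)<70)
    P=W[y]
    if len(P)<20: print(n,len(P));continue
    # fork frame: x into the rack at az 4
    a=np.radians(4);U=np.c_[P[:,0]*np.cos(a)+P[:,1]*np.sin(a),-P[:,0]*np.sin(a)+P[:,1]*np.cos(a),P[:,2]]
    print(n,len(P),'min/max',np.percentile(U,[1,99],0).round(1).tolist())
    for lo in range(560,670,10):
        k=U[(U[:,0]>lo)&(U[:,0]<=lo+10)]
        if len(k)>5: print('  x',lo,len(k),'y',k[:,1].min().round(1),k[:,1].max().round(1),'z',np.percentile(k[:,2],[10,50,90]).round(1))
    mm=((W[...,2]>218)&(W[...,2]<232)&(np.abs(W[...,0]-610)<40)).astype(np.uint8)
    k,l,st,ce=cv2.connectedComponentsWithStats(mm)
    for i in range(1,k):
        if st[i,4]>60: Q=W[l==i].astype(np.float32); print('  head',st[i,4],Q.mean(0).round(1),cv2.minAreaRect(Q[:,:2].copy()))
E
```

```text
t 16.3 p [506.5 -33.2 349.4] F [ 0.1 -0.8 -2. ] gap 25.4 tool y az 3.93
-> (612, -19, 340, 4) total d(tool start) [ 0.7  10.62  0.91] rot [-0.15  0.02 -0.07] rows 3 per row mid-frame [0.23 3.54 0.31] [-0.05  0.01 -0.02]
wrist 1399 min/max [[574.1, -83.9, 146.3], [652.9, -39.3, 183.2]]
  x 570 88 y -83.8 -41.4 z [179.2 181.8 183.7]
  x 580 96 y -83.7 -41.1 z [168.8 171.9 178.9]
  x 590 126 y -83.7 -41.6 z [168.1 170.  171. ]
  x 600 130 y -84.0 -40.7 z [168.  169.9 171. ]
  x 610 128 y -84.2 -40.6 z [167.8 169.8 170.9]
  x 620 123 y -84.1 -40.5 z [168.2 169.9 171.2]
  x 630 114 y -83.9 -40.5 z [168.1 170.  171. ]
  x 640 473 y -83.9 -39.1 z [149.7 167.7 170.5]
  x 650 120 y -84.9 -39.0 z [168.3 169.5 170.6]
  head 2093 [602.  112.  225.7] ((603.6950073242188, 112.96435546875), (27.630712509155273, 44.69186019897461), 3.925431728363037)
  head 2458 [606.7  52.2 225.8] ((608.2916870117188, 51.35881042480469), (27.63279151916504, 63.59431076049805), 5.290008068084717)
  head 1592 [617.  -88.6 225.7] ((618.56884765625, -91.33262634277344), (27.180227279663086, 63.67289352416992), 6.212470
[... 336 characters left out ...]
38.4 z [167.6 170.4 173.3]
  x 630 23 y -80.5 -37.2 z [168.1 170.5 173.5]
  x 640 37 y -79.9 -36.2 z [164.4 169.5 173.3]
  x 650 17 y -81.5 -36.3 z [149.6 166.3 171.9]
  head 232 [620.8 -87.3 225.9] ((619.2450561523438, -88.41703796386719), (29.060556411743164, 63.57313537597656), 7.331430435180664)
  head 252 [610.7  54.7 226.1] ((608.5298461914062, 54.023677825927734), (30.90239715576172, 63.944496154785156), 4.4075846672058105)
  head 259 [604.9 126.8 226.3] ((604.0772094726562, 126.00187683105469), (28.73069953918457, 63.77425765991211), 7.071681976318359)
  head 267 [601.4 200.  226.5] ((600.237060546875, 199.67825317382812), (28.049365997314453, 63.549957275390625), 1.9751336574554443)
```

View pics/wrist4.png

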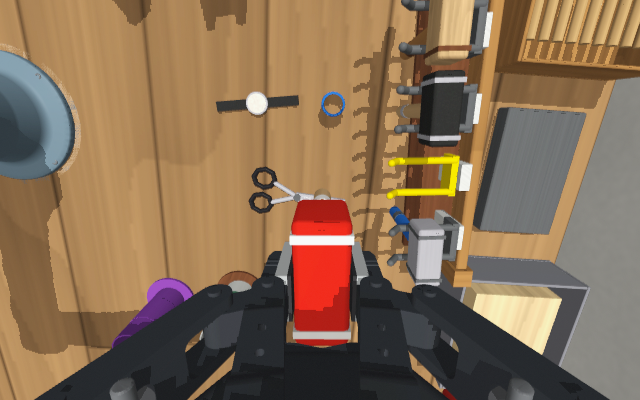

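```bash
python3 - <<'E'
from h import *
for n in ['wrist','scene']:
    d=np.load(n+'4.npz');W=d['W'];hsv=cv2.cvtColor(d['im'],cv2.COLOR_BGR2HSV)
    p=np.array([506.5,-33.2]);near=np.hypot(W[...,0]-p[0],W[...,1]-p[1])<45
    top=near&(W[...,2]>340)&(W[...,2]<390)
    red=((hsv[...,0]<8)|(hsv[...,0]>172)|(hsv[...,1]<60))&near&(W[...,2]>335)&(W[...,2]<385)
    P=W[red].astype(np.float32);a=np.radians(4)
    U=np.c_[(P[:,0]-p[0])*np.cos(a)+(P[:,1]-p[1])*np.sin(a),-(P[:,0]-p[0])*np.sin(a)+(P[:,1]-p[1])*np.cos(a),P[:,2]]
    print(n,len(P),np.percentile(U,[1,50,99],0).round(1).tolist())
    for lo,hi in [(235,265),(265,300),(300,335)]:
        k=near&(W[...,2]>lo)&(W[...,2]<hi)&(np.hypot(W[...,0]-p[0],W[...,1]-p[1])<16); print(lo,k.sum(),W[k].mean(0).round(1) if k.any() else '')
plan([(614.9,-19.7,345,4)])
E
```

```text
wrist 9736 [[-24.8, -29.7, 350.3], [-0.8, 8.5, 379.1], [23.4, 31.2, 383.6]]
235 123 [505.5 -27.3 248.9]
265 0 
300 0 
scene 197 [[-15.0, 2.8, 348.9], [8.4, 20.8, 377.1], [26.4, 33.7, 384.1]]
235 41 [511.  -28.6 252.1]
265 43 [511.4 -29.1 284.1]
300 37 [511.6 -28.4 316.4]
t 16.45 p [506.9 -33.3 350. ] F [ 0.9 -0.2 -2.1] gap 25.1 tool y az 3.89
-> (614.9, -19.7, 345, 4) total d(tool start) [ 0.62 10.87  0.49] rot [-0.05  0.04 -0.11] rows 3 per row mid-frame [0.2  3.62 0.17] [-0.02  0.01 -0.04]
```

Emit:
{"name": "step_arm", "arguments": {
  "offset": [
    [0.6,1.0,0],
    [0,2.0,0],
    [0,2.5,0],
    [0,2.3,0],
    [0,2.0,0],
    [0,1.0,0],
    [0,0,0],
    [0,0,0]
  ],
  "twist": [
    [0,0,0],
    [0,0,0],
    [0,0,0],
    [0,0,0],
    [0,0,0],
    [0,0,0],
    [0,0,0],
    [0,0,0]
  ],
  "claw": [255,255,255,255,255,255,255,255]
}}

```text
t: 17.25
eef_pos: [614.4, -18.2, 350.1]
tcp_rot: [-0.0, 0.682, 0.732, -0.0]
contact_force: [-0.7, 0.2, -1.7]
finger_gap: 25.1
grasp_force: 59.5
```

Emit:
{"name": "step_arm", "arguments": {
  "offset": [
    [0,0,0],
    [0,0,0]
  ],
  "twist": [
    [0,0,0],
    [0,0,0]
  ],
  "claw": [255,255]
}}

```text
t: 17.45
eef_pos: [614.3, -18.5, 350.6]
tcp_rot: [0.0, 0.682, 0.731, -0.0]
contact_force: [-0.1, -0.0, -2.3]
finger_gap: 25.1
grasp_force: 59.5
```

```bash
python3 - <<'E'
from h import *
plan([(614.9,-19.7,345,4)])
f=grab('wrist');cv2.imwrite('pics/w5.png',f['image'])
E
```

```text
t 17.45 p [614.3 -18.5 350.6] F [-0.1 -0.  -2.3] gap 25.1 tool y az 4.01
-> (614.9, -19.7, 345, 4) total d(tool start) [-0.12  0.05  0.56] rot [0.   0.04 0.01] rows 1 per row mid-frame [-0.12  0.05  0.56] [0.   0.04 0.01]
```

View pics/w5.png

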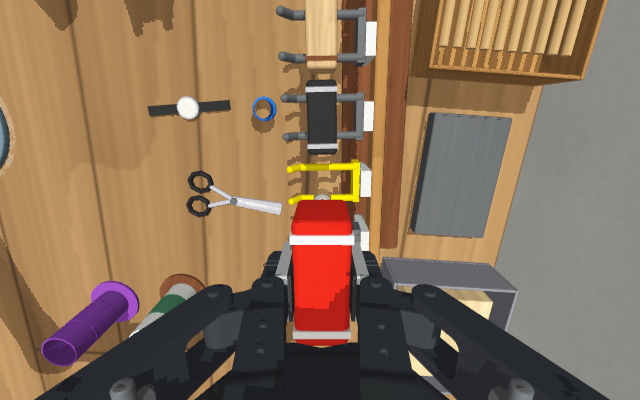

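The mallet is over the yellow fork: prongs at (320,168) and (300,200), handle end at (322,200) between them. I'll lower to just above the neighbours' tops.

Emit:
{"name": "step_arm", "arguments": {
  "offset": [
    [-0.1,0.05,1.0],
    [0,0,2.0],
    [0,0,2.0],
    [0,0,2.0],
    [0,0,2.0],
    [0,0,1.2],
    [0,0,0.5],
    [0,0,0]
  ],
  "twist": [
    [0,0,0],
    [0,0,0],
    [0,0,0],
    [0,0,0],
    [0,0,0],
    [0,0,0],
    [0,0,0],
    [0,0,0]
  ],
  "claw": [255,255,255,255,255,255,255,255]
}}

```text
t: 18.3
eef_pos: [615.1, -19.4, 242.5]
tcp_rot: [-0.001, 0.682, 0.731, -0.0]
contact_force: [0.0, 0.3, -2.9]
finger_gap: 25.6
grasp_force: 59.6
```

```bash
python3 - <<'E'
from h import *
plan([(614.9,-19.7,178,4)])
f=grab('wrist');W=cloud(f);f2=grab('scene');W2=cloud(f2)
for n,f,W in (('w',f,W),('s',f2,W2)):
    a=np.radians(4);U=W[...,0]*np.cos(a)+W[...,1]*np.sin(a);V=-W[...,0]*np.sin(a)+W[...,1]*np.cos(a)
    hsv=cv2.cvtColor(f['image'],cv2.COLOR_BGR2HSV)
    red=((hsv[...,0]<8)|(hsv[...,0]>172))&(hsv[...,1]>140)&(np.abs(U-612)<25)&(np.abs(V+62)<45)&(W[...,2]>225)
    wh=red|((hsv[...,1]<60)&(hsv[...,2]>120)&(np.abs(U-612)<14)&(np.abs(V+62)<40)&(W[...,2]>232))
    print(n,red.sum(),'V',np.percentile(V[wh],[.5,50,99.5]).round(1),'z',np.percentile(W[...,2][red],[1,50,99]).round(1))
    for vc in (-134,9):   # neighbours
        k=(W[...,2]>218)&(W[...,2]<229)&(np.abs(U-611)<12)&(np.abs(V-vc)<42)
        if k.sum()>10: print('  nb',vc,k.sum(),np.percentile(V[k],[1,99]).round(1))
E
```

```text
t 18.3 p [615.1 -19.4 242.5] F [ 0.   0.3 -2.9] gap 25.6 tool y az 4.01
-> (614.9, -19.7, 178, 4) total d(tool start) [-0.03 -0.01  6.45] rot [-0.08 -0.01  0.01] rows 2 per row mid-frame [-0.01 -0.01  3.23] [-0.04 -0.01  0.01]
w 7109 V [-92.9 -53.9 -31. ] z [242.4 272.2 273.7]
  nb -134 22 [-137.9 -136.4]
  nb 9 6195 [-22.3  50.6]
s 104 V [-53.6 -43.5 -27.7] z [244.7 273.7 326.5]
  nb -134 150 [-163.5 -106.2]
  nb 9 182 [-20.3  43.6]
```

Emit:
{"name": "step_arm", "arguments": {
  "offset": [
    [0,0,0.8],
    [0,0,1.0],
    [0,0,1.0],
    [0,0,1.0],
    [0,0,0.7],
    [0,0,0.5],
    [0,0,0],
    [0,0,0]
  ],
  "twist": [
    [0,0,0],
    [0,0,0],
    [0,0,0],
    [0,0,0],
    [0,0,0],
    [0,0,0],
    [0,0,0],
    [0,0,0]
  ],
  "claw": [255,255,255,255,255,255,255,255]
}}

```text
t: 19.2
eef_pos: [615.8, -19.2, 193.4]
tcp_rot: [0.0, 0.682, 0.731, 0.0]
contact_force: [-0.3, 0.5, -3.0]
finger_gap: 25.2
grasp_force: 59.6
```

Emit:
{"name": "step_arm", "arguments": {
  "offset": [
    [0,0,0.2],
    [0,0,0.2],
    [0,0,0.2],
    [0,0,0]
  ],
  "twist": [
    [0,0,0],
    [0,0,0],
    [0,0,0],
    [0,0,0]
  ],
  "claw": [255,255,255,255]
}}

```text
t: 19.6
eef_pos: [615.3, -19.4, 187.0]
tcp_rot: [-0.0, 0.682, 0.731, -0.0]
contact_force: [-1.3, 0.1, -3.0]
finger_gap: 25.3
grasp_force: 59.6
```

Emit:
{"name": "step_arm", "arguments": {
  "offset": [
    [0,0,0.2],
    [0,0,0.2],
    [0,0,0.2],
    [0,0,0]
  ],
  "twist": [
    [0,0,0],
    [0,0,0],
    [0,0,0],
    [0,0,0]
  ],
  "claw": [255,255,255,255]
}}

```text
t: 20.0
eef_pos: [615.2, -19.4, 180.8]
tcp_rot: [-0.0, 0.682, 0.731, -0.0]
contact_force: [0.3, 1.3, -3.0]
finger_gap: 24.9
grasp_force: 59.6
```

Emit:
{"name": "step_arm", "arguments": {
  "offset": [
    [0,0,0.1],
    [0,0,0.1],
    [0,0,0]
  ],
  "twist": [
    [0,0,0],
    [0,0,0],
    [0,0,0]
  ],
  "claw": [255,255,255]
}}

```text
t: 20.3
eef_pos: [615.5, -19.3, 179.1]
tcp_rot: [-0.0, 0.682, 0.731, -0.0]
contact_force: [-0.5, -0.2, -3.2]
finger_gap: 25.3
grasp_force: 59.6
```

Emit:
{"name": "step_arm", "arguments": {
  "offset": [
    [0,0,0.1],
    [0,0,0]
  ],
  "twist": [
    [0,0,0],
    [0,0,0]
  ],
  "claw": [255,255]
}}

```text
t: 20.5
eef_pos: [615.5, -19.3, 178.2]
tcp_rot: [-0.0, 0.682, 0.731, -0.0]
contact_force: [0.0, 0.7, -2.8]
finger_gap: 25.4
grasp_force: 59.6
```

Emit:
{"name": "step_arm", "arguments": {
  "offset": [
    [0,0,0.1],
    [0,0,0]
  ],
  "twist": [
    [0,0,0],
    [0,0,0]
  ],
  "claw": [255,255]
}}

```text
t: 20.7
eef_pos: [615.4, -19.3, 177.2]
tcp_rot: [-0.0, 0.682, 0.731, -0.0]
contact_force: [-0.5, 0.7, -2.3]
finger_gap: 25.1
grasp_force: 59.6
```

Emit:
{"name": "step_arm", "arguments": {
  "offset": [
    [0,0,0.1],
    [0,0,0]
  ],
  "twist": [
    [0,0,0],
    [0,0,0]
  ],
  "claw": [255,255]
}}

```text
t: 20.9
eef_pos: [615.7, -19.3, 176.5]
tcp_rot: [0.0, 0.682, 0.731, 0.0]
contact_force: [-0.8, -0.4, -1.8]
finger_gap: 25.0
grasp_force: 59.9
```

Emit:
{"name": "step_arm", "arguments": {
  "offset": [
    [0,0,0.05],
    [0,0,0]
  ],
  "twist": [
    [0,0,0],
    [0,0,0]
  ],
  "claw": [255,255]
}}

```text
t: 21.1
eef_pos: [615.7, -19.3, 176.5]
tcp_rot: [0.0, 0.682, 0.731, 0.0]
contact_force: [-1.6, -0.2, 1.8]
finger_gap: 24.7
grasp_force: 60.1
```

The fork carries it: the force went from -3.0 to +1.8 N at TCP z = 176.5. I'll open just enough and rise straight up.

Emit:
{"name": "step_arm", "arguments": {
  "offset": [
    [0,0,0],
    [0,0,0],
    [0,0,0],
    [0,0,0],
    [0,0,0]
  ],
  "twist": [
    [0,0,0],
    [0,0,0],
    [0,0,0],
    [0,0,0],
    [0,0,0]
  ],
  "claw": [172,164,155,145,145]
}}

```text
t: 21.6
eef_pos: [615.6, -19.3, 175.8]
tcp_rot: [0.0, 0.682, 0.731, 0.0]
contact_force: [0.0, -0.0, 0.2]
finger_gap: 36.7
grasp_force: 0.0
```

Emit:
{"name": "step_arm", "arguments": {
  "offset": [
    [0,0,-0.3],
    [0,0,-0.6],
    [0,0,-1.0],
    [0,0,-1.5],
    [0,0,-2.0],
    [0,0,-2.5],
    [0,0,-2.5],
    [0,0,-1.0]
  ],
  "twist": [
    [0,0,0],
    [0,0,0],
    [0,0,0],
    [0,0,0],
    [0,0,0],
    [0,0,0],
    [0,0,0],
    [0,0,0]
  ],
  "claw": [145,145,145,145,145,145,145,145]
}}

```text
t: 22.4
eef_pos: [617.5, -18.8, 294.6]
tcp_rot: [0.003, 0.682, 0.732, 0.002]
contact_force: [-0.1, -0.2, -0.1]
finger_gap: 37.0
grasp_force: 0.0
```

Emit:
{"name": "step_arm", "arguments": {
  "offset": [
    [0,-2.0,-1.0],
    [0,-3.0,0],
    [0,-3.0,0],
    [0,-3.0,0],
    [0,-2.0,0],
    [0,0,0],
    [0,0,0],
    [0,0,0]
  ],
  "twist": [
    [0,0,0],
    [0,0,0],
    [0,0,0],
    [0,0,0],
    [0,0,0],
    [0,0,0],
    [0,0,0],
    [0,0,0]
  ],
  "claw": [145,145,145,145,145,145,145,145]
}}

```text
t: 23.2
eef_pos: [486.9, -28.2, 300.1]
tcp_rot: [0.0, 0.682, 0.732, 0.001]
contact_force: [-0.2, -0.4, 0.4]
finger_gap: 37.3
grasp_force: 0.0
```

```bash
python3 - <<'E'
from h import *
plan([])
for n in ['wrist','scene']:
    f=grab(n);cv2.imwrite(f'pics/{n}6.png',f['image']);W=cloud(f)
    mm=((W[...,2]>195)&(W[...,2]<235)&(np.abs(W[...,0]-610)<30)&(W[...,2]>200)).astype(np.uint8)
    k,l,st,ce=cv2.connectedComponentsWithStats(mm)
    for i in range(1,k):
        if st[i,4]>60: Q=W[l==i].astype(np.float32); print(n,st[i,4],Q.mean(0).round(1),Q[:,2].std(),cv2.minAreaRect(Q[:,:2].copy()))
a=cv2.imread('pics/wrist6.png');b=cv2.imread('pics/scene6.png')
cv2.imwrite('pics/both6.png',np.vstack([cv2.resize(a[40:340],(640,300)),cv2.resize(b[190:315,200:440],(576,300))if 0 else cv2.copyMakeBorder(cv2.resize(b[190:315,200:440],(576,300)),0,0,0,64,0)]))
E
```

```text
t 23.2 p [486.9 -28.2 300.1] F [-0.2 -0.4  0.4] gap 37.3 tool y az 4.04
wrist 3487 [599.5 107.3 221.3] 7.8395777 ((603.796875, 111.23941040039062), (28.511276245117188, 41.255313873291016), 3.8472840785980225)
wrist 4721 [603.9  52.2 222.3] 7.2239556 ((608.2588500976562, 51.29524230957031), (28.326478958129883, 64.10809326171875), 5.662652492523193)
wrist 2369 [613.  -18.1 206.1] 1.4676694 ((614.8319091796875, -19.5537109375), (27.84136199951172, 63.32326889038086), 4.067641258239746)
wrist 2025 [614.1 -75.1 220.7] 8.08177 ((617.0424194335938, -82.83219909667969), (28.0382080078125, 47.31721115112305), 4.258456707000732)
scene 317 [621.8 -86.  221.3] 8.242114 ((610.7135620117188, -89.82431030273438), (48.88469314575195, 64.22042083740234), 7.474588871002197)
scene 565 [614.4  26.7 215.6] 9.898127 ((612.5960693359375, 19.16452407836914), (29.594568252563477, 134.6555938720703), 4.882504940032959)
scene 336 [607.2 127.1 222.3] 8.007746 ((604.2086791992188, 126.3228988647461), (28.456708908081055, 63.8140983581543), 4.919419288635254)
scene 351 [603.4 200.5 222.5] 8.086453 ((599.9976196289062, 199.82089233398438), (28.878910064697266, 63.930057525634766), 3.7321720123291016)
```

View pics/both6.png

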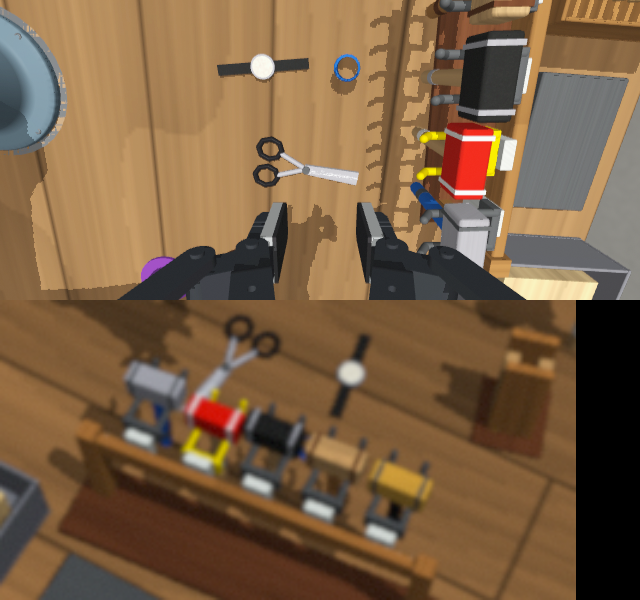

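The red mallet lies level across both yellow prongs (wrist crop (467,160)): top at z ≈ 206, centred at (614.8,-19.6). Its neighbours and the table items look unmoved, and the arm is clear.

```bash
python3 -c "
from rig import ticket
print(ticket.job_done())"
```

```text
the job is handed in; nothing more can be done
None
```

The red mallet was stood in the tin, taken again by its broad sides, and now hangs level across both prongs of the yellow fork; the neighbours and table items look unmoved in the last pictures, and the job was handed in at about 23 s.

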